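# Bring the teal bottle round to the pointer

### The job

Turn the seasoning carousel until the bottle with the teal lid stands centred at the orange pointer, by pushing gently against the arms of its top handle with one finger (the shut gripper serves as the finger), either way round and in as many pushes as you need. Do not grip the handle, do not spin it fast, do not touch the dish, the foot or the bottles, and leave every bottle standing in its cup and everything else on the table where it is.

Things in the scene. Friction and masses are not known exactly. Their poses are not given: they have to be found in the camera images.
- stand: fixed grey round foot, 132 mm across and 12 mm high, standing on the table, with an orange pointer: a tongue and upright tab 26 mm wide, 34 mm high, 90 to 98 mm from the centre in the foot's -x direction, which points to the robot's left, give or take 40 degrees. Origin at the centre of its underside, on the carousel's turning axis; it does not move during the job.
- pickup_spot (a point): point where the middle of the wanted bottle belongs: straight above the line from the turning axis to the orange pointer, 46 mm from the axis, 62 mm above the table
- carousel (a joint): turn of the whole carousel (handle, dish, bottles) about its upright axis, rad, 0 at the start whatever way it then stands, positive anticlockwise seen from above; can go more than half a turn either way (about 6.2). It has dry friction of about 0.09 N m (some 1.4 N at the black grips) and stays where it is left.
- handle_hub (a point): centre of the handle's hub on the turning axis, 155 mm above the table; the hub is 34 mm across, its top 169 mm above the table; below it a spindle 16 mm across goes down to the dish. Rice cookers, taller than the carousel, stand close behind it (at x above 0.55): push on the side towards the robot or at its left and right.
- spoke_end_1 (a point): outer end of one of the four level handle arms, 80 mm from the turning axis, 155 mm above the table. Arms stand 90 degrees apart, each halfway between two bottles; round steel bar 10 mm thick, then from 46 mm outward a black grip 14 mm thick with a round end reaching 88 mm.
- spoke_end_2 (a point): outer end of one of the four level handle arms, 80 mm from the turning axis, 155 mm above the table. Arms stand 90 degrees apart, each halfway between two bottles; round steel bar 10 mm thick, then from 46 mm outward a black grip 14 mm thick with a round end reaching 88 mm.
- spoke_end_3 (a point): outer end of one of the four level handle arms, 80 mm from the turning axis, 155 mm above the table. Arms stand 90 degrees apart, each halfway between two bottles; round steel bar 10 mm thick, then from 46 mm outward a black grip 14 mm thick with a round end reaching 88 mm.
- spoke_end_4 (a point): outer end of one of the four level handle arms, 80 mm from the turning axis, 155 mm above the table. Arms stand 90 degrees apart, each halfway between two bottles; round steel bar 10 mm thick, then from 46 mm outward a black grip 14 mm thick with a round end reaching 88 mm.
- dish: white round turntable dish of the carousel, 150 mm across, from 14 to 24 mm above the table, turning with the handle; origin on the axis at its underside. Carries four grey round cups (rings 55 mm outside, 49 mm inside, 12 mm high) centred 46 mm from the axis, 90 degrees apart, one bottle loose in each
- bottle_teal_mid (a point): the wanted one: middle (38 mm above its foot) of the seasoning bottle with a teal lid, 44 mm across, 76 mm high, standing loose in a cup of the carousel, foot 24 mm above the table; it may be in any of the four cups
- bottle_navy_mid (a point): middle (42 mm above its foot) of the bottle with a dark blue lid, 46 mm across, 85 mm high, in another cup
- bottle_red_mid (a point): middle (50 mm above its foot) of the bottle with a red lid, 43 mm across, 100 mm high, in another cup; the tallest of the four, its top is 124 mm above the table
- jar_gold_mid (a point): middle (48 mm above its foot) of the jar with a brownish gold lid, 42 mm across, 96 mm high, in another cup
- mill: wooden pepper mill, 58 mm across, 160 mm high, standing on the table to the right of the carousel; origin at the centre of its underside
- salt: salt shaker with a red cone top, 57 mm across, 94 mm high, standing on the table; origin at the centre of its underside
- tin: food tin, 75 mm across, 58 mm high, standing on the table; origin at the centre of its underside
- jar_clear: clear spice jar with a red lid, 45 mm across, 108 mm high, standing on the table to the left of the carousel; origin at the centre of its underside
Mind the look-alikes: they are no part of the job. What is shaped like the part that bears jar_gold_mid but green or purple is not meant.

How it is judged:
On the way:
1. a finger pushes a handle arm round (contact force between the fingers and carousel above 0.3 N and (value of joint carousel above 0.05 rad or value of joint carousel below -0.05 rad)), for 0.1 s.
At the end, for the whole second after the job is handed in: The middle of the teal-lidded bottle is within 10 mm (level distance) of the pick-up spot behind the orange pointer, the carousel is at rest, and all four bottles stand upright in their cups (within 6 mm of their height, within 55 mm of the axis) (horizontal distance between bottle_teal_mid and pickup_spot below 0.01 m and velocity of joint carousel between -0.05 and 0.05 rad/s and angle between each of bottle_teal_mid, bottle_navy_mid, bottle_red_mid, jar_gold_mid's own z axis and vertical below 0.2 rad and height (world z) of bottle_teal_mid between 0.056 and 0.068 m and horizontal distance between each of bottle_teal_mid, bottle_navy_mid, bottle_red_mid, jar_gold_mid and handle_hub below 0.055 m and height (world z) of bottle_navy_mid between 0.0605 and 0.0725 m and height (world z) of bottle_red_mid between 0.068 and 0.08 m and height (world z) of jar_gold_mid between 0.066 and 0.078 m); the robot touches nothing.
It fails at once if a bottle or jar on the carousel is touched by the fingers or the arm, lifted out of its cup or tipped (contact force between any of the fingers, the arm and bottle_teal above 0.5 N or contact force between any of the fingers, the arm and bottle_navy above 0.5 N or contact force between any of the fingers, the arm and bottle_red above 0.5 N or contact force between any of the fingers, the arm and jar_gold above 0.5 N or height (world z) of bottle_teal_mid above 0.074 m or height (world z) of bottle_navy_mid above 0.0785 m or height (world z) of bottle_red_mid above 0.086 m or height (world z) of jar_gold_mid above 0.084 m or angle between any of bottle_teal_mid, bottle_navy_mid, bottle_red_mid, jar_gold_mid's own z axis and vertical above 0.3 rad).
It fails at once if the dish or the foot is pushed instead of a handle arm (contact force between any of the fingers, the arm and dish above 1 N or contact force between any of the fingers, the arm and stand above 1 N).
It fails at once if the handle is squeezed or shoved hard (over 20 N) (contact force between the fingers and carousel above 20 N).
It fails at once if the carousel is spun fast (over 2.5 rad/s) (velocity of joint carousel above 2.5 rad/s or velocity of joint carousel below -2.5 rad/s).
It fails at once if something standing on the table beside the carousel is moved (over 20 mm) (distance of any of mill, salt, tin, jar_clear from where it was at the start of the episode above 0.02 m).
It also fails if it takes over 64 s, if anything falls off the work surface, if the arm or the gripper's body presses on something with over 40 N, if the wrist force passes 120 N, or if a joint passes its speed limit or range.

### The arm

A 6-joint arm with a two-finger parallel gripper is mounted at the origin on a cart in front of the work surface, level with it; the furniture and walls round the work are solid. World frame = base frame: x ahead of the robot, y to its left, z up, the work surface at z = 0. Lengths are in m, angles in rad, forces in N, time in s.
With the tool pointing down it reaches from about 0.3 to 0.775 m from the base axis. Payload 14.6 kg.
Tool frame: the origin (TCP) lies midway between the tips of the shut fingers; the grasp point (between the pads) lies 19 mm behind it (ctrl.grip_depth is the z of the grasp point in the tool frame, in m); z points along the fingers, y is the line along which they close (so a half turn about z gives the same grasp; the last joint's range is limited). The gripper opens to 94 mm and grips with 3 to 60 N. Pads are 16 mm wide; open, the fingers measure 119 mm over their backs; the gripper's body (75 mm by 177 mm) begins 78 mm behind the grasp point.
Start: joints at [1.282, 0.3, 1.521, -0, 1.321, -0.067], TCP at [0.121, 0.537, 0.205] pointing down, gripper open.
Joint ranges: [-3.03, 3.03], [-0.79, 2.21], [0.23, 2.52], [-1.04, 4.18], [0, 3.07], [-2.55, 2.55]. Speed limits (rad/s): [2.22, 2.22, 2.57, 3.14, 3.14, 3.14].

### API

Orientations are given as [roll, pitch, yaw] about the fixed x, y, z axes, in that order (R = Rz(yaw) Ry(pitch) Rx(roll)).
In Python, from station import ctrl gives the robot as it stands. The module is installed in compiled form; this text tells all that it offers.
- The arm moves only by the tool carry_out, never from a script. Its argument "commands" is a list of rows, each a list of 3 entries, a list of its own where there are three numbers: the closure, from 0 (fully open) to 1 (shut), then the shift along the tool's x, y, z in mm, then the turn, a rotation vector about the tool's x, y, z in rad. In form: [[gripper, [tx, ty, tz], [wx, wy, wz]], ...]. A call has 1 to 10 rows; each row shifts and turns the commanded pose from where the row before left it, along the tool's axes as they then stand; what a row does not reach is not made up. A row lasts 1/8 s, in which the tool goes at most 62.5 mm and 10.7 degrees, less where a joint would pass 70% of its speed; a pose out of reach is approached as far as the arm can. A call with a gripper value outside its range is refused whole. The fingers move at their own pace and stop on an object; "squeeze" is the grip in N (left out, the last holds). Time passes only in rows, so rows that do not move let the fingers close. It gives the time, the measured TCP pose, the force, the opening and the grip force at its end, in the units of the state.
- ctrl.get_obs(): the state, without advancing time (a new reading comes with each control period).
- ctrl.camera(name): name is "scene" or "top" or "wrist"; returns a dict with "img" (420x560x3 uint8, blue, green, red), "camera_matrix" (3x3 intrinsics, pixels), "rvec" (rotation vector, rad) and "tvec" (3), from world to camera coordinates, as OpenCV has them. Camera axes: x right, y down, z forward; pixel columns grow to the right and rows downward; lengths in m; the calibration is good to about 2 mm. A picture is of the moment at which its call begins. There is no depth.
- ctrl.hand_in(): hands the job in; it is judged then, once.
Trained networks look in the newest picture that a camera, given by its name, has taken for a name from the list of things; names that differ only in an ending like _2 or _b are one class to them, and where a whole thing is asked for, a point or a joint stands for the part that bears it (a point fixed in the world has none). Each returns a list of dicts, best first, with "score" (0 to 1); they miss things now and then, are a little off and sometimes report something else, mostly with a low value. They report only what shows in the picture. A call takes as long as a camera call. They do not tell look-alikes from the thing itself.
- ctrl.outline_of(thing, camera): "region" (420x560 bool, what is visible of it).
- ctrl.place_of(thing, camera): "at" ([x, y, z] in m, in world coordinates, good to about 4 mm: a listed point, or the origin of a listed thing).
The state is a dict: "time_s": time; "qpos": joint angles; "joint_vel": joint speeds; "tau": joint torques, N m; "ee_pos": TCP position; "eef_rot": TCP orientation; "force": force on the tool from outside, world axes, zero at the start; "moment": the same for the moment, N m; "grip_width": finger opening in m; "grip_force": force on a finger pad.
Only numpy, scipy, OpenCV 4.12 (cv2) and the standard library are available. Lean on these libraries where they do the work, as an engineer would, in place of code of your own. Each camera call takes 0.05 s, during which the arm holds its last target. There are 200 camera calls.

## Working session

There is one attempt and no reset: what is moved stays moved. The work goes in short steps, Python scripts to look and compute and a tool call to move; the robot and the scene stay as the last step left them, time stands still between calls to the robot, and variables do not carry over. Pictures are saved under pics/ and viewed, at most 10 in all, crops included, and the job is handed in when it is done.

Besides the shell and the picture viewer there is one more tool, called after "Request:" as name(argument=value, ...), one argument or row to a line, values as JSON. carry_out: Moves the arm, as the interface text tells. Its arguments: {"type":"object","properties":{"commands":{"type":"array","items":{"type":"array"}},"squeeze":{"type":"number"}},"required":["commands"]}

```bash
mkdir -p pics; cat > h.py <<'E'
import numpy as np,cv2
from station import ctrl
def proj(c,p): return cv2.projectPoints(np.array(p,float).reshape(-1,3),c["rvec"],c["tvec"],c["camera_matrix"],None)[0].reshape(-1,2)
def ray(c,uv,z):
    R=cv2.Rodrigues(np.array(c["rvec"],float))[0];t=np.array(c["tvec"],float).ravel()
    o=-R.T@t;d=R.T@np.linalg.inv(c["camera_matrix"])@np.array([uv[0],uv[1],1.]);return o+d*(z-o[2])/d[2]
E
python3 - <<'E'
from h import *
ims=[]
for n in("scene","top"):
    c=ctrl.camera(n); cv2.imwrite(f"pics/{n}0.png",c["img"])
    for t in "stand handle_hub spoke_end_1 dish bottle_teal_mid bottle_navy_mid bottle_red_mid jar_gold_mid mill salt tin jar_clear pickup_spot".split():
        try:
            for r in ctrl.place_of(t,n)[:5]: print(n,t,round(r["score"],2),np.round(r["at"],3),proj(c,r["at"]).round().astype(int)[0])
        except Exception as e: print(n,t,e)
print(ctrl.get_obs())
E
```

```text
scene stand 0.62 [ 0.477 -0.354  0.   ] [319 158]
scene stand 0.43 [0.451 0.162 0.001] [273 248]
scene handle_hub 0.66 [0.45  0.163 0.153] [273 213]
scene spoke_end_1 0.87 [0.446 0.244 0.154] [262 230]
scene spoke_end_1 0.77 [0.532 0.17  0.161] [247 205]
scene spoke_end_1 0.61 [0.374 0.156 0.156] [297 217]
scene spoke_end_1 0.59 [0.455 0.086 0.158] [281 196]
scene spoke_end_1 0.29 [ 0.482  0.571 -0.002] [201 349]
scene dish 0.9 [0.451 0.164 0.017] [273 245]
scene bottle_teal_mid 0.75 [0.422 0.128 0.067] [286 228]
scene bottle_navy_mid 0.73 [0.419 0.193 0.07 ] [278 242]
scene bottle_navy_mid 0.29 [0.452 0.164 0.155] [272 212]
scene bottle_red_mid 0.53 [0.483 0.131 0.078] [267 221]
scene jar_gold_mid 0.86 [0.521 0.442 0.052] [210 296]
scene jar_gold_mid 0.82 [0.486 0.203 0.073] [257 237]
scene jar_gold_mid 0.8 [0.44  0.326 0.05 ] [254 275]
scene jar_gold_mid 0.55 [ 0.477 -0.354 -0.001] [319 158]
scene jar_gold_mid 0.44 [0.445 0.241 0.155] [263 230]
scene mill 0.57 [ 0.456 -0.054  0.003] [296 205]
scene mill 0.53 [0.424 0.13  0.067] [285 229]
scene salt 0.74 [ 0.455 -0.053  0.   ] [297 
[... 1213 characters left out ...]
0.45 [0.436 0.208 0.062] [249 218]
{'time_s': 1.4, 'qpos': array([ 1.28237650e+00,  2.99901300e-01,  1.52097860e+00, -1.12731279e-05,
        1.32069497e+00, -6.66125519e-02]), 'joint_vel': array([-0.00029068,  0.00015099, -0.00029617, -0.00064431,  0.00188622,
       -0.00061396]), 'tau': array([ 2.19732334e-03, -5.31648409e+01, -3.52930427e+01,  7.09150499e-02,
        2.12337862e-02, -6.03590615e-05]), 'ee_pos': array([0.12100872, 0.53652331, 0.20545393]), 'eef_rot': array([3.14157564e+00, 1.20820035e-05, 2.91978817e+00]), 'force': array([ 0.47918121, -0.20225727,  0.54587547]), 'moment': array([ 0.01187318, -0.00086133,  0.02321742]), 'grip_force': 0.0, 'grip_width': 0.09374400599935041}
```

View pics/top0.png

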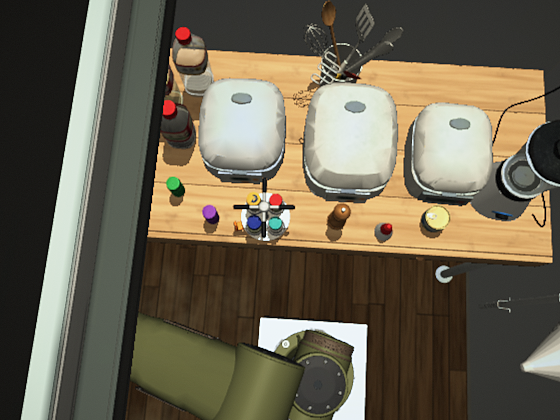

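View pics/scene0.png

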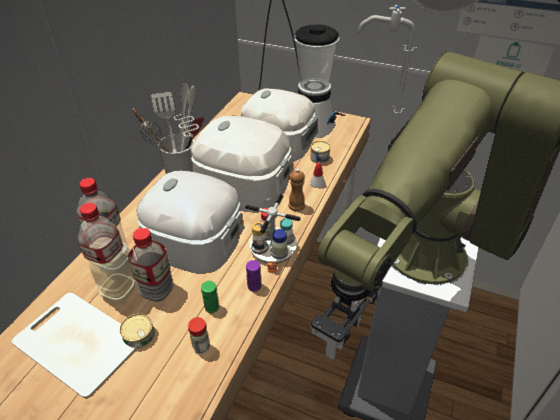

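```bash
python3 - <<'E'
from h import *
cs={n:ctrl.camera(n) for n in("scene","top")}
out=[]
for n,(u,v,s) in {"scene":(272,240,45),"top":(262,212,40)}.items():
    c=cs[n];im=c["img"];out.append(cv2.resize(im[v-s:v+s,u-s:u+s],(400,400),interpolation=cv2.INTER_CUBIC))
    hsv=cv2.cvtColor(im,cv2.COLOR_BGR2HSV);m=cv2.inRange(hsv,(5,190,120),(16,255,255));
    k,l,st,ce=cv2.connectedComponentsWithStats(m)
    for i in range(1,k):
        if st[i,4]>5 and abs(ce[i]-[u,v]).max()<s: print(n,ce[i],st[i],[ray(c,ce[i],z).round(3) for z in (.01,.02,.034)])
    for a in range(-40,41,10):
        p=np.array([.452,.164,.02])+.094*np.array([-np.sin(np.radians(a)),np.cos(np.radians(a)),0]);print(a,proj(c,p).round(1))
cv2.imwrite("pics/crop.png",np.hstack(out))
E
```

```text
-40 [[245.4 254. ]]
-30 [[248.  257.3]]
-20 [[251.4 260.2]]
-10 [[255.5 262.7]]
0 [[260.2 264.5]]
10 [[265.3 265.8]]
20 [[270.6 266.3]]
30 [[276.1 266.1]]
40 [[281.4 265.2]]
top [235.46666667 224.46666667] [234 222   4   7  15] [array([0.422, 0.25 , 0.01 ]), array([0.42 , 0.249, 0.02 ]), array([0.417, 0.248, 0.034])]
top [241.33333333 227.83333333] [240 226   3   4   6] [array([0.413, 0.231, 0.01 ]), array([0.411, 0.23 , 0.02 ]), array([0.408, 0.229, 0.034])]
-40 [[242.2 195.4]]
-30 [[238.8 199.4]]
-20 [[236.2 204. ]]
-10 [[234.3 208.9]]
0 [[233.4 214.1]]
10 [[233.4 219.3]]
20 [[234.4 224.5]]
30 [[236.2 229.4]]
40 [[239.  233.9]]
```

View pics/crop.png

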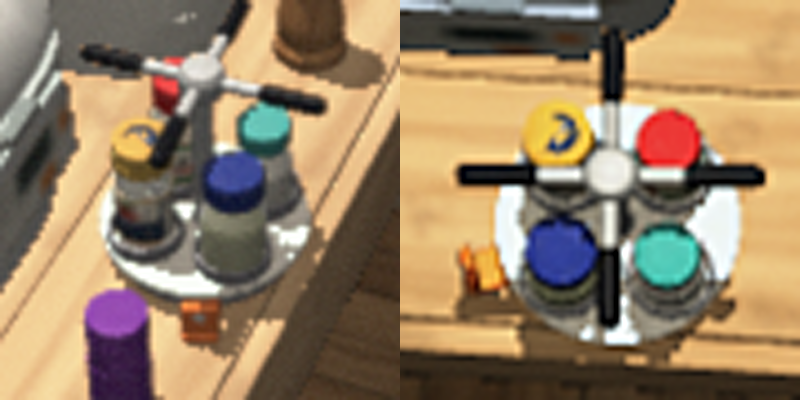

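Candidates for the teal bottle: the teal lid at top (275,224), and the navy lid beside it at (253,224). The close crop confirms that teal is front right. Red is back right and gold back left. The green (174,185) and purple (209,214) jars are decoys. The orange tab shows at scene (272,267), about 22° towards the robot from +y. A clockwise turn of about 117° is needed, and I can do it by sweeping the right-hand arm round the robot side.

Request:
carry_out(
  commands=[
    [1,[0,0,-48],[0,0,-0.111]],
    [1,[0,0,-48],[0,0,-0.111]],
    [1,[-26,-32,0],[0,0,0]],
    [1,[-26,-32,0],[0,0,0]],
    [1,[-26,-32,0],[0,0,0]],
    [1,[-26,-32,0],[0,0,0]],
    [1,[-26,-32,0],[0,0,0]],
    [1,[-26,-32,0],[0,0,0]],
    [1,[-26,-32,0],[0,0,0]],
    [1,[0,0,0],[0,0,0]],
  ],
)

```text
time_s: 2.75
ee_pos: [0.3042, 0.3112, 0.3016]
eef_rot: [3.141, 0.0, 3.139]
force: [-0.4, 0.4, 0.5]
grip_width: 0.0008
grip_force: 0.0
```

```bash
python3 - <<'E'
from h import *
c=ctrl.camera("wrist"); cv2.imwrite("pics/w1.png",c["img"])
R=cv2.Rodrigues(np.array(c["rvec"],float))[0];print("campos",(-R.T@np.array(c["tvec"],float).ravel()).round(3))
for t in "stand handle_hub spoke_end_1 bottle_teal_mid".split():
    for r in ctrl.place_of(t,"wrist")[:5]: print(t,round(r["score"],2),np.round(r["at"],3),proj(c,r["at"]).round().astype(int)[0])
o=ctrl.get_obs();print(o["ee_pos"],o["eef_rot"],o["grip_width"],o["qpos"].round(2))
E
```

```text
campos [0.23  0.309 0.482]
handle_hub 0.82 [0.451 0.166 0.156] [163 322]
spoke_end_1 0.89 [0.533 0.173 0.153] [176 377]
spoke_end_1 0.87 [0.37  0.159 0.155] [151 259]
spoke_end_1 0.72 [ 0.459 -0.055 -0.003] [ 69 271]
bottle_teal_mid 0.69 [0.417 0.132 0.064] [161 264]
[0.30251544 0.31320101 0.30141475] [ 3.14153546e+00 -1.13770346e-04 -3.14019186e+00] 7.578652117166788e-05 [ 0.72 -0.02  1.67  0.    1.5  -0.85]
```

View pics/w1.png

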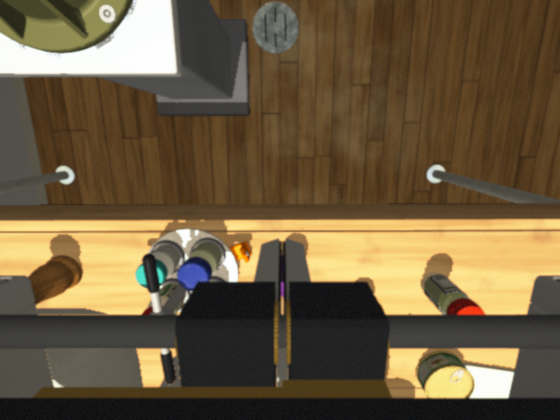

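The wrist picture shows the carousel at lower left, with the teal lid at (150,275), the hub near (163,322) behind the gripper, and the orange pointer at (241,252).

```bash
python3 - <<'E'
from h import *
c=ctrl.camera("wrist")
im=c["img"];hsv=cv2.cvtColor(im,cv2.COLOR_BGR2HSV);m=cv2.inRange(hsv,(3,180,110),(17,255,255));m[:,:220]=0;m[:,260:]=0;m[:235]=0;m[270:]=0
ys,xs=np.nonzero(m);print(len(xs),xs.mean(),ys.mean())
obs=m>0
from scipy.optimize import minimize_scalar
def mask(a,C):
    a=np.radians(a);d=np.array([-np.sin(a),np.cos(a),0]);t=np.array([d[1],-d[0],0]);out=np.zeros(m.shape,np.uint8)
    P=[C+r*d+s*t+np.array([0,0,z]) for r in(.090,.098) for s in(-.013,.013) for z in(.005,.034)]
    h=cv2.convexHull(proj(c,P).astype(np.float32));cv2.fillConvexPoly(out,np.round(h*16).astype(int),1,shift=4);return out>0
C=np.array([.4515,.164,0])
for a in range(10,36,2):
    k=mask(a,C);print(a,k.sum(),round((k&obs).sum()/(k|obs).sum(),3),np.argwhere(k).mean(0)[::-1].round(1))
cv2.imwrite("pics/w2.png",cv2.resize(im[220:300,130:260],(780,480),interpolation=cv2.INTER_CUBIC))
E
```

```text
166 240.46385542168676 250.90963855421685
10 191 0.066 [248.4 263.9]
12 192 0.088 [247.9 262.4]
14 196 0.146 [247.4 260.3]
16 199 0.209 [246.9 258.4]
18 203 0.277 [246.2 256.5]
20 206 0.348 [245.5 254.7]
22 209 0.431 [244.6 253. ]
24 211 0.45 [243.9 251.2]
26 218 0.438 [242.9 249.5]
28 215 0.396 [242.  247.7]
30 211 0.342 [240.8 246. ]
32 218 0.289 [239.8 244.2]
34 218 0.231 [238.6 242.8]
```

View pics/w2.png

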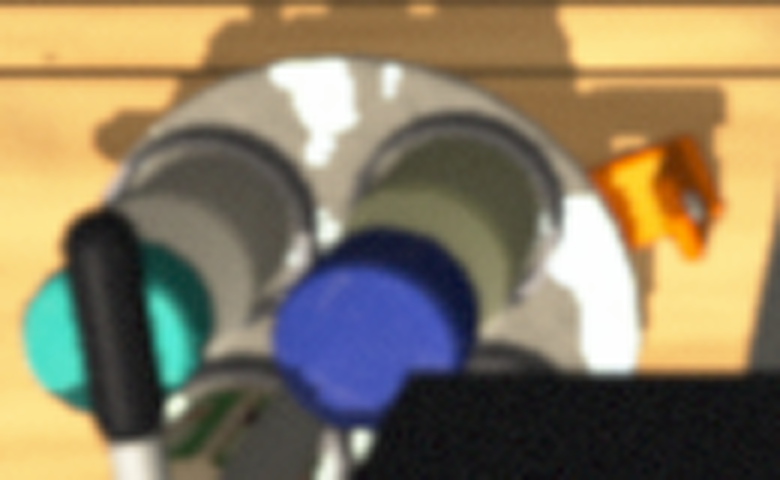

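Request:
carry_out(
  commands=[
    [1,[-31,-36,0],[0,0,0]],
    [1,[-31,-36,0],[0,0,0]],
    [1,[-31,-36,0],[0,0,0]],
    [1,[-31,-36,0],[0,0,0]],
    [1,[-31,-36,0],[0,0,0]],
    [1,[-31,-37,0],[0,0,0]],
    [1,[0,0,20],[0,0,0]],
    [1,[0,0,30],[0,0,0]],
    [1,[0,0,20],[0,0,0]],
    [1,[0,0,0],[0,0,0]],
  ],
)

```text
time_s: 4.3
ee_pos: [0.4885, 0.0961, 0.2304]
eef_rot: [-3.141, -0.003, -3.14]
force: [-0.6, 0.4, 0.8]
grip_width: 0.0007
grip_force: 0.0
```

```bash
python3 - <<'E'
from h import *
o=ctrl.get_obs();print(o["ee_pos"],o["eef_rot"])
c=ctrl.camera("scene");d=cv2.resize(c["img"][150:290,210:350],(600,600),interpolation=cv2.INTER_CUBIC);cv2.imwrite("pics/s2.png",d)
H=np.array([.4515,.1635]);S=H+0;pre=[]
import math
for ang in range(274,150,-6):
    a=math.radians(ang);n=np.array([-math.sin(a),math.cos(a)])
    p=H+.066*np.array([math.cos(a),math.sin(a)])+n*(.007+.008*abs(n[0])+.0125*abs(n[1]))
    pre.append(p)
pre=np.array(pre);print((pre*1000).round(1)[[0,-1]]);print([( round(-x),round(y)) for x,y in np.diff(pre*1000,axis=0)])
E
```

```text
[0.48851667 0.09610398 0.23037638] [-3.14128878e+00 -2.57773603e-03 -3.14047534e+00]
[[471.9  98.8]
 [382.6 172.9]]
[(7, -2), (6, -1), (6, -1), (6, 0), (6, 1), (6, 1), (6, 2), (6, 3), (6, 3), (6, 4), (6, 5), (5, 5), (4, 6), (4, 7), (3, 7), (2, 7), (2, 6), (1, 7), (0, 7), (-1, 7)]
```

View pics/s2.png

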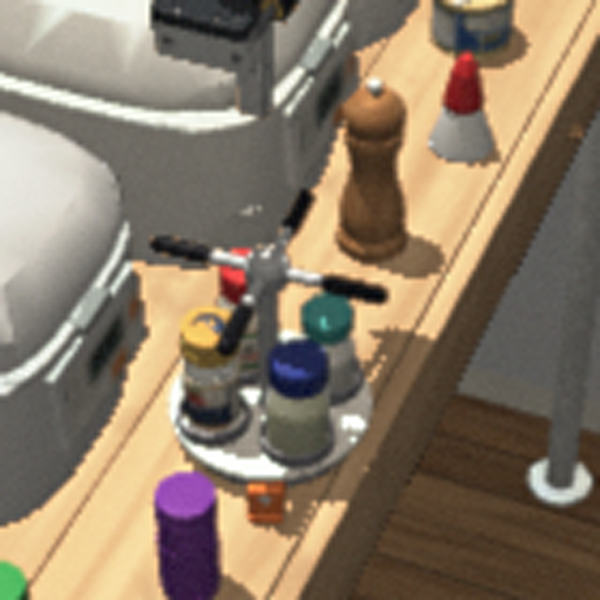

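The finger is at upper centre, above the right-hand arm and clear of the cookers. Next I descend and close up to the arm.

Request:
carry_out(
  commands=[
    [1,[0,0,30],[0,0,0]],
    [1,[0,0,30],[0,0,0]],
    [1,[0,0,20],[0,0,0]],
    [1,[0,0,9],[0,0,0]],
    [1,[0,0,0],[0,0,0]],
    [1,[6,1,0],[0,0,0]],
    [1,[5,1,0],[0,0,0]],
    [1,[0,0,0],[0,0,0]],
  ],
)

```text
time_s: 5.35
ee_pos: [0.4779, 0.0977, 0.1429]
eef_rot: [3.141, 0.001, -3.141]
force: [0.3, -0.1, -0.2]
grip_width: 0.0005
grip_force: 0.0
```

Request:
carry_out(
  commands=[
    [1,[3,1,0],[0,0,0]],
    [1,[3,0,0],[0,0,0]],
    [1,[4,-1,0],[0,0,0]],
    [1,[6,-2,0],[0,0,0]],
    [1,[6,-1,0],[0,0,0]],
    [1,[6,0,0],[0,0,0]],
    [1,[6,1,0],[0,0,0]],
    [1,[3,0,0],[0,0,0]],
    [1,[0,0,0],[0,0,0]],
  ],
)

```text
time_s: 6.48
ee_pos: [0.4408, 0.0956, 0.1424]
eef_rot: [-3.141, -0.0, -3.141]
force: [1.0, 0.4, 0.7]
grip_width: 0.0007
grip_force: 0.0
```

```bash
cat > m.py <<'E'
from h import *
print(ctrl.get_obs()["ee_pos"].round(4))
for n in("scene","top"):
    c=ctrl.camera(n)
    for t in ("handle_hub","spoke_end_1","bottle_teal_mid","bottle_navy_mid","bottle_red_mid"):
        for r in ctrl.place_of(t,n)[:4]:
            d=r["at"][:2]-np.array([.4515,.1635])
            if np.hypot(*d)<.1: print(n,t,round(r["score"],2),np.round(r["at"],3),round(np.degrees(np.arctan2(d[1],d[0]))%360,1))
E
python3 m.py
```

```text
[0.4408 0.0956 0.1424]
scene handle_hub 0.78 [0.449 0.164 0.156] 174.8
scene spoke_end_1 0.94 [0.489 0.235 0.155] 62.2
scene spoke_end_1 0.93 [0.415 0.093 0.158] 242.3
scene spoke_end_1 0.79 [0.383 0.203 0.158] 150.3
scene spoke_end_1 0.77 [0.525 0.131 0.156] 335.9
scene bottle_teal_mid 0.6 [0.412 0.152 0.067] 196.7
scene bottle_navy_mid 0.81 [0.44  0.205 0.071] 106.3
scene bottle_red_mid 0.69 [0.466 0.12  0.076] 288.6
scene bottle_red_mid 0.62 [0.45  0.165 0.153] 123.7
top spoke_end_1 0.96 [0.489 0.232 0.151] 61.6
top spoke_end_1 0.75 [0.38  0.2   0.152] 153.3
top bottle_teal_mid 0.45 [0.406 0.151 0.062] 195.2
top bottle_navy_mid 0.65 [0.437 0.208 0.066] 108.5
```

Request:
carry_out(
  commands=[
    [1,[6,1,0],[0,0,0]],
    [1,[6,2,0],[0,0,0]],
    [1,[6,3,0],[0,0,0]],
    [1,[6,3,0],[0,0,0]],
    [1,[6,4,0],[0,0,0]],
    [1,[6,5,0],[0,0,0]],
    [1,[5,5,0],[0,0,0]],
    [1,[4,6,0],[0,0,0]],
    [1,[0,0,0],[0,0,0]],
  ],
)

```text
time_s: 8.2
ee_pos: [0.3957, 0.125, 0.1424]
eef_rot: [3.142, -0.0, -3.141]
force: [-0.3, -0.3, 0.3]
grip_width: 0.0007
grip_force: 0.0
```

```bash
python3 m.py
```

```text
[0.3957 0.125  0.1424]
scene handle_hub 0.82 [0.453 0.163 0.153] 328.4
scene handle_hub 0.19 [0.433 0.244 0.157] 102.7
scene spoke_end_1 0.81 [0.379 0.142 0.157] 196.5
scene spoke_end_1 0.69 [0.431 0.242 0.16 ] 104.6
scene spoke_end_1 0.57 [0.478 0.091 0.158] 289.7
scene spoke_end_1 0.31 [0.495 0.142 0.071] 334.1
scene bottle_teal_mid 0.61 [0.374 0.141 0.156] 196.4
scene bottle_teal_mid 0.55 [0.416 0.19  0.066] 143.6
scene bottle_teal_mid 0.33 [0.452 0.167 0.001] 88.3
scene bottle_navy_mid 0.67 [0.474 0.201 0.068] 58.7
scene bottle_red_mid 0.76 [0.433 0.123 0.078] 245.1
top spoke_end_1 0.68 [0.429 0.24  0.156] 106.4
top spoke_end_1 0.58 [0.53  0.186 0.152] 16.0
top bottle_teal_mid 0.54 [0.418 0.186 0.06 ] 145.9
```

Request:
carry_out(
  commands=[
    [1,[4,7,0],[0,0,0]],
    [1,[3,7,0],[0,0,0]],
    [1,[2,7,0],[0,0,0]],
    [1,[2,6,0],[0,0,0]],
    [1,[1,7,0],[0,0,0]],
    [1,[0,7,0],[0,0,0]],
    [1,[0,0,0],[0,0,0]],
  ],
)

```text
time_s: 9.68
ee_pos: [0.384, 0.1661, 0.1424]
eef_rot: [3.141, -0.0, -3.141]
force: [-0.2, -0.1, -0.6]
grip_width: 0.0009
grip_force: 0.0
```

```bash
python3 m.py
```

```text
[0.384  0.1661 0.1424]
scene handle_hub 0.81 [0.455 0.161 0.154] 327.5
scene spoke_end_1 0.95 [0.482 0.239 0.155] 68.4
scene spoke_end_1 0.62 [0.376 0.194 0.157] 157.9
scene spoke_end_1 0.61 [0.529 0.137 0.154] 341.3
scene bottle_teal_mid 0.67 [ 0.453  0.166 -0.001] 63.4
scene bottle_teal_mid 0.57 [0.438 0.206 0.066] 108.3
scene bottle_navy_mid 0.56 [0.497 0.178 0.068] 18.1
scene bottle_red_mid 0.5 [0.414 0.144 0.077] 207.4
scene bottle_red_mid 0.21 [0.48  0.239 0.158] 69.6
top spoke_end_1 0.64 [0.53  0.134 0.149] 339.5
top spoke_end_1 0.56 [0.485 0.24  0.153] 66.2
```

Request:
carry_out(
  commands=[
    [1,[6,-6,0],[0,0,0]],
    [1,[12,-6,0],[0,0,0]],
    [1,[15,0,0],[0,0,0]],
    [1,[15,0,-20],[0,0,0]],
    [1,[5,0,-40],[0,0,0]],
    [1,[0,0,-40],[0,0,0]],
    [1,[0,-30,-40],[0,0,0]],
    [1,[0,-40,0],[0,0,0]],
    [1,[0,-40,0],[0,0,0]],
    [1,[0,0,0],[0,0,0]],
  ],
)

```text
time_s: 11.52
ee_pos: [0.3304, 0.0422, 0.2825]
eef_rot: [-3.141, 0.001, 3.138]
force: [-0.8, 0.4, -0.0]
grip_width: 0.0004
grip_force: 0.0
```

```bash
python3 m.py; python3 - <<'E'
from h import *
out=[]
for n,(u,v,s) in {"scene":(272,240,45),"top":(262,212,40)}.items():
    c=ctrl.camera(n);im=c["img"].copy()
    k=8;b=cv2.resize(im,None,fx=k,fy=k,interpolation=cv2.INTER_CUBIC)
    a=np.radians(22);d=np.array([-np.sin(a),np.cos(a),0]);H=np.array([.4515,.1635,0])
    L=proj(c,[H+[0,0,.1],H+d*.046+[0,0,.1],H+d*.094+[0,0,.034]])*k+k/2
    for p in L: cv2.circle(b,tuple(int(x) for x in p),6,(255,0,255),-1)
    out.append(cv2.resize(b[(v-s)*k:(v+s)*k,(u-s)*k:(u+s)*k],(400,400)))
cv2.imwrite("pics/end.png",np.hstack(out))
E
```

```text
[0.3304 0.0422 0.2825]
scene handle_hub 0.74 [0.452 0.162 0.154] 302.7
scene spoke_end_1 0.93 [0.527 0.136 0.154] 339.8
scene spoke_end_1 0.84 [0.481 0.242 0.154] 69.1
scene spoke_end_1 0.66 [0.426 0.088 0.157] 251.7
scene spoke_end_1 0.57 [0.374 0.192 0.155] 159.6
scene bottle_teal_mid 0.63 [0.435 0.205 0.064] 111.3
scene bottle_navy_mid 0.88 [0.493 0.18  0.069] 22.1
scene bottle_red_mid 0.8 [0.412 0.145 0.075] 205.3
scene bottle_red_mid 0.49 [0.481 0.24  0.157] 68.9
scene bottle_red_mid 0.31 [0.377 0.191 0.156] 159.4
top handle_hub 0.66 [0.455 0.162 0.151] 342.9
top spoke_end_1 0.92 [0.481 0.241 0.156] 69.5
top spoke_end_1 0.8 [0.527 0.136 0.151] 340.1
top spoke_end_1 0.66 [0.423 0.092 0.159] 248.2
top spoke_end_1 0.55 [0.379 0.196 0.156] 156.1
top bottle_teal_mid 0.51 [0.376 0.194 0.154] 158.1
top bottle_teal_mid 0.49 [0.435 0.204 0.066] 112.0
top bottle_navy_mid 0.43 [0.493 0.184 0.061] 26.4
top bottle_navy_mid 0.19 [0.484 0.241 0.154] 67.3
top bottle_red_mid 0.7 [0.411 0.149 0.074] 199.9
top bottle_red_mid 0.52 [0.437 0.209 0.062] 107.9
top bottle_red_mid 0.31 [0.377 0.193 0.155] 158.2
```

View pics/end.png

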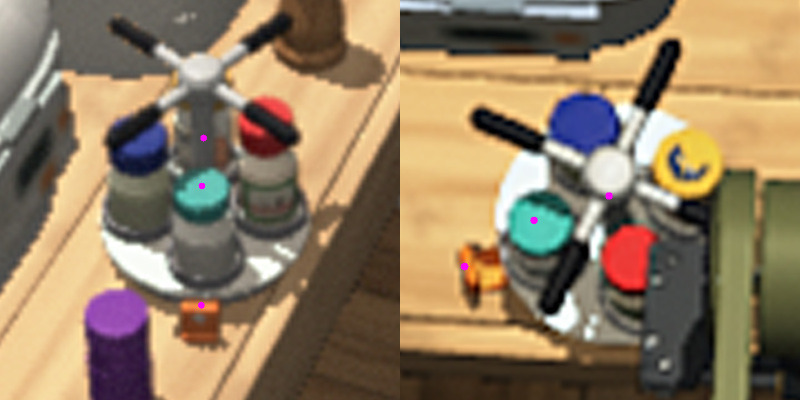

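The teal lid sits on the predicted spot in both views, scene crop (202,186) and top crop (534,220). It is in line with the tab, all four bottles are upright, and the arm is clear.

```bash
python3 -c "
from station import ctrl
print(ctrl.hand_in())"
```

```text
the job is handed in; nothing more can be done
None
```

The job is handed in, result not reported back: the teal-lidded bottle measured within a few millimetres of the pick-up spot behind the orange pointer, all bottles stood upright in the last pictures, and the arm was clear.

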